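# Twist the top pot off a clamped stack

## Robot

A 7-joint arm with a two-finger parallel gripper is mounted at the origin on the work surface. World frame = base frame: x ahead of the robot, y to its left, z up, the work surface at z = 0. Lengths are in mm, angles in rad, forces in N, time in s.
With the tool pointing down it reaches from about 425 to 1025 mm from the base axis. Payload 3.6 kg.
Tool frame: the origin (TCP) lies between the finger pads; the fingertips stand 8 mm ahead of it and the grasp point (between the pads) lies 11 mm behind it (tip_reach is the distance from the TCP to the fingertips, in mm); z points along the fingers, y is the line along which they close (so a half turn about z gives the same grasp; the last joint's range is limited). The gripper opens to 85 mm and grips with 20 to 120 N. Pads are 22 mm wide; open, the fingers measure 114 mm over their backs; the gripper's body (76 mm by 85 mm) begins 54 mm behind the grasp point. The pads swing forward as they close: fully open they stand 13 mm farther back than shut.
Start: joints at [-1.198, 0.591, 0.048, 1.609, -0.033, 0.943, -0.034], TCP at [326.268, 647.44, 239.302] pointing down, gripper open.
Joint ranges: [-2.69, 2.69], [-0.47, 2.24], [-1.27, 1.36], [0.19, 2.51], [-1.53, 4.68], [0.08, 2.07], [-3.09, 3.09]. Speed limits (rad/s): [2.57, 2.57, 3.14, 3.14, 3.14, 3.14, 3.14].

## Interface

Orientations are given as a unit quaternion [w, x, y, z].
In Python, from station import read_state, snapshot, sign_off, tip_reach gives the robot as it stands. The module is installed in compiled form; this text tells all that it offers.
- The arm moves only by the tool move_arm, never from a script. Its argument "steps" is a list of rows, each an object of numbers: "tx", "ty", "tz": the shift along the world's x, y, z in mm; "roll": the turn about the world's z in degrees; "claw": the opening in per cent of the stroke, from 0 (shut) to 100 (fully open). A call has 1 to 8 rows; each row shifts and turns the commanded pose from where the row before left it; what a row does not reach is not made up. A row lasts 1/12 s, in which the tool goes at most 41.7 mm and 7.16 degrees, less where a joint would pass 70% of its speed; a pose out of reach is approached as far as the arm can. A call is refused whole if a number of a shift passes 41.7 or a number of a turn 7.16, either way. A call with a gripper value outside its range is refused whole. The fingers move at their own pace and stop on an object; the grip force is fixed at half the most. Time passes only in rows, so rows that do not move let the fingers close. It gives the time, the measured TCP pose, the force, the opening and the grip force at its end, in the units of the state.
- read_state(): the state, without advancing time (a new reading comes with each control period).
- snapshot(name): name is "side" or "top"; returns a dict with "pixels" (420x560x3 uint8, blue, green, red), "fovy" (degrees; the focal length in pixels is half the picture's height over the tangent of half this angle, whatever the lens; pixels are square), "cx", "cy" (the principal point, pixels), "R" (3x3) and "t" (3): a world point X has camera coordinates R X + t. Camera axes: x right, y down, z forward; pixel columns grow to the right and rows downward; lengths in mm; the calibration is good to about 2 mm. A picture is of the moment at which its call begins. There is no depth.
- sign_off(): hands the job in; it is judged then, once.
The state is a dict: "t": time; "q": joint angles; "joint_velocities": joint speeds; "effort": joint torques, N m; "tcp_pos": TCP position; "ee_rot": TCP orientation; "wrist_force": force on the tool from outside, world axes, zero at the start; "ft_torque": the same for the moment, N m; "grip_width": finger opening in mm; "gripper_force": force on a finger pad.
Only numpy, scipy, OpenCV 4.12 (cv2) and the standard library are available. Lean on these libraries where they do the work, as an engineer would, in place of code of your own. Each camera call takes 0.05 s, during which the arm holds its last target. There are 200 camera calls.

## Task

Flip the lever of the jig's toggle clamp over its high point until it snaps shut on the foot of the pot stack. Then free the top pot from the two below by turning it anticlockwise (seen from above) while feeling with gentle upward pulls for the place where its hidden catch lets go, without dragging the lower pots up, and stand it upright in the middle of the round cork coaster. Leave the clamp shut, the two lower pots seated in the jig, and everything else where it is.

Things in the scene. Friction and masses are not known exactly. Their poses are not given: they have to be found in the camera images.
- jig: Plywood jig board 150 x 340 x 15 mm, fixed; origin at table level under the middle of the seat where the pot stack stands; +y points from the stack to the clamp. Wooden stops keep the stack's square foot from sliding and turning; a steel lip at y = -52 mm holds only that edge down, so without the clamp a pull on the stack tips it up.
- clamp_pin (a point): The pin of the steel toggle clamp, 105 mm from the jig's origin along the jig's y, 40 mm above the table; axes as the jig's. The lever (away from the stack) and the hold-down arm (toward the stack) both turn about it, in the jig's y-z plane; the arm follows the lever.
- lever (a joint): Clamp lever, rad: 0 = open, pointing up and away from the stack, 70 degrees above level; grows as it goes down and away from the stack to 1.134 = shut, 5 degrees above level. A spring pushes it back (at most about 8 N at 100 mm from the pin) up to the high point at 0.85 rad; beyond that it snaps shut and stays. Closed fingers can push it from the stack's side and from above.
- lever_handle (a point): Middle of the lever's black rubber handle, on the lever's centre line, 97 mm from the pin; the handle is 22 mm wide (along the pin), 14 mm thick and spans 65 to 130 mm from the pin. Moves with the lever.
- lower_pots: The two lower pots, grey plastic, locked together as one piece, 0.35 kg: 64 mm diameter, 125 mm high, with a 100 x 100 x 8 mm square foot in the jig's seat. Origin at the centre of the underside, 15 mm above the table, z up. Inside the mouth lies a catch ring that cannot be seen, at an angle that no pose tells.
- top_pot: Top pot, same grey plastic, 104 mm high, about 0.13 kg: upper part 64 mm diameter, 60 mm high, straight sides, open top; below it a 46 mm spigot, 44 mm long with flat underside, wholly inside the pot below. Origin at the centre of the spigot's underside, z up; at the start it is 96 mm above the table.
- top_rim (a point): Centre of the top pot's mouth, 104 mm above its origin. Caught, the pot rises only 3 mm, then stops hard. Somewhere 15 to 75 degrees anticlockwise from the start is a place about 13 degrees wide where it lifts straight out (clear after 44 mm); turned past it, the pot is caught again until half a turn further. No stop limits the turning.
- coaster: Round cork coaster, 120 mm diameter, 8 mm thick, fixed to the table; origin at the centre of its underside.
- thread_cone: Bystander: spool of brown waxed thread, 64 mm diameter, 85 mm high; origin under its centre.
- tumbler: Bystander: black insulated tumbler, 94 mm diameter, 205 mm high; origin under its centre.
- mug: Bystander: pale green mug, 84 mm diameter, 110 mm high; origin under its centre.
- phone: Bystander: telephone lying flat, 75 x 155 x 9 mm; origin under its centre.
- dumbbell: Bystander: dumbbell lying, 200 mm long along its x, 66 mm diameter; origin under its centre.
- pliers: Bystander: pliers lying, 165 mm long; origin under the pivot.
- basket: Bystander: small woven basket, 116 mm diameter, 90 mm high; origin under its centre.
Things that resemble listed ones, but are neither listed nor needed, are in the scene too. What is shaped like the lower_pots but yellow is not meant. Of the things shaped like the coaster, the cork one is meant.

How it is judged:
By the outcome, as a careful person would: the job done as asked, in the order asked, and still so for the second after the job is handed in, with the robot touching nothing.
It also fails if it takes over 67 s, if anything falls off the work surface, if the arm or the gripper's body presses on something with over 40 N, if the wrist force passes 120 N, or if a joint passes its speed limit or range.

## Working session

There is one attempt and no reset: what is moved stays moved. The work goes in short steps, Python scripts to look and compute and a tool call to move; the robot and the scene stay as the last step left them, time stands still between calls to the robot, and variables do not carry over. Pictures are saved under pics/ and viewed, at most 10 in all, crops included, and the job is handed in when it is done.

Besides the shell and the picture viewer there is one more tool, called after "Call:" as name(argument=value, ...), one argument or row to a line, values as JSON. move_arm: Moves the arm, as the interface text tells. Its arguments: {"type":"object","properties":{"steps":{"type":"array"}},"required":["steps"]}

```bash
mkdir -p pics; cat > h.py <<'E'
import numpy as np, cv2
from station import read_state, snapshot, sign_off, tip_reach
def K(s):
    f=s["pixels"].shape[0]/2/np.tan(np.radians(s["fovy"])/2); return f
def proj(s,X):
    c=np.array(s["R"])@np.array(X,float)+np.array(s["t"]); f=K(s); return s["cx"]+f*c[0]/c[2], s["cy"]+f*c[1]/c[2]
def ray(s,u,v,z):
    R=np.array(s["R"]);t=np.array(s["t"]);f=K(s)
    d=R.T@np.array([(u-s["cx"])/f,(v-s["cy"])/f,1]);o=-R.T@t
    return o+d*(z-o[2])/d[2]
def st():
    s=read_state();print({k:np.round(s[k],3).tolist() for k in ("t","tcp_pos","ee_rot","wrist_force","ft_torque","grip_width","q")})
E
python3 - <<'E'
from h import *
st();print(tip_reach)
for n in("side","top"):
    s=snapshot(n);cv2.imwrite(f"pics/{n}0.png",cv2.resize(s["pixels"],(784,588)))
    print(n,s["fovy"],s["cx"],s["cy"],np.round(-np.array(s["R"]).T@np.array(s["t"])),np.round(s["R"],2).tolist())
E
```

```text
{'t': 0.0, 'tcp_pos': [325.862, 646.718, 238.139], 'ee_rot': [-0.0, 0.231, 0.973, -0.001], 'wrist_force': [-0.708, -0.341, 0.184], 'ft_torque': [-0.034, 0.022, -0.039], 'grip_width': 85.38, 'q': [-1.198, 0.592, 0.048, 1.61, -0.033, 0.943, -0.034]}
8.0
side 55.43534662436784 278.72555266121896 214.1368010826991 [  88. -659.  929.] [[0.85, -0.53, -0.01], [-0.38, -0.59, -0.72], [0.37, 0.61, -0.7]]
top 42.172776991613304 276.7739297552061 209.59007814395457 [ 432.   -0. 1624.] [[-0.02, -1.0, -0.02], [-1.0, 0.02, -0.04], [0.04, 0.02, -1.0]]
```

View pics/top0.png

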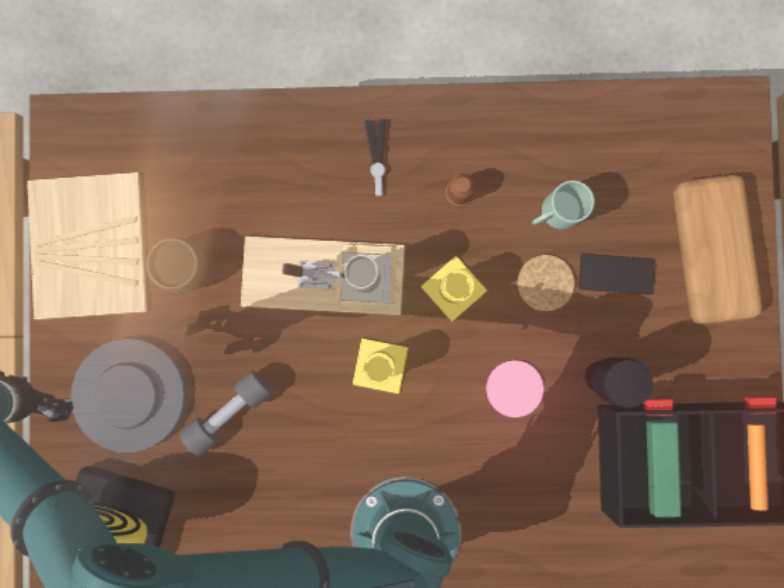

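View pics/side0.png

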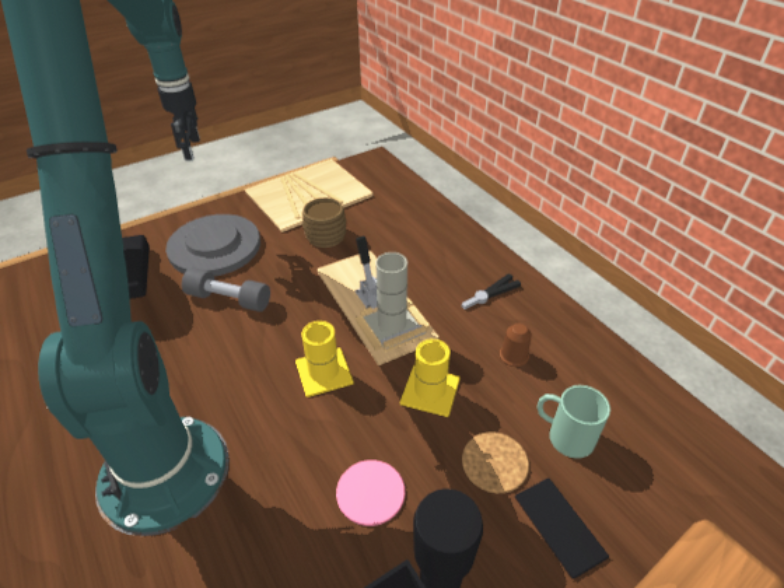

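The top view (784 px scale) shows two groups of lookalikes.
- **Stacks:** the grey stack in the jig is at (361,272), with yellow stacks at (456,287) and (380,366). I choose the grey one.
- **Coasters:** the cork coaster is at (546,282) and the pink disc at (515,388). I choose the cork one.

The lever handle is at (292,269) and points left (+y). Next is one close crop to check.

```bash
python3 - <<'E'
from h import *
t=snapshot("top");s=snapshot("side")
a=t["pixels"][160:235,165:305]; b=s["pixels"][160:270,220:320]
A=cv2.resize(a,None,fx=5.5,fy=5.5,interpolation=3)[:, :]
cv2.imwrite("pics/c1.png",A)
B=cv2.resize(b,None,fx=5.4,fy=5.4,interpolation=3); cv2.imwrite("pics/c2.png",B)
k=1/1.4
P=[ray(t,u*k,v*k,15) for u,v in((244,236),(405,245),(403,314),(241,305))]
print(np.round(P))
print("rim",ray(t,361*k,272*k,200))
g=cv2.cvtColor(t["pixels"],cv2.COLOR_BGR2HSV)
m=cv2.inRange(g,(8,60,120),(22,190,255));m[:, :365]=0;m[:,415:]=0;m[:175]=0;m[230:]=0
m=cv2.morphologyEx(m,cv2.MORPH_OPEN,np.ones((3,3)))
c=max(cv2.findContours(m,0,2)[0],key=cv2.contourArea);e=cv2.minEnclosingCircle(c);print(e, cv2.fitEllipse(c),ray(t,*e[0],8), ray(t,546*k,282*k,8))
E
```

```text
[[629. 330.  15.]
 [603. -12.  15.]
 [457.  -5.  15.]
 [483. 338.  15.]]
rim [534.01574475  72.77561623 200.        ]
((389.5, 191.80435180664062), 29.709293365478516) ((389.85430908203125, 193.4799346923828), (44.33670425415039, 59.10808563232422), 177.19793701171875) [ 546.7574803  -307.84593368    8.        ] [ 518.17219208 -308.48842583    8.        ]
```

View pics/c1.png

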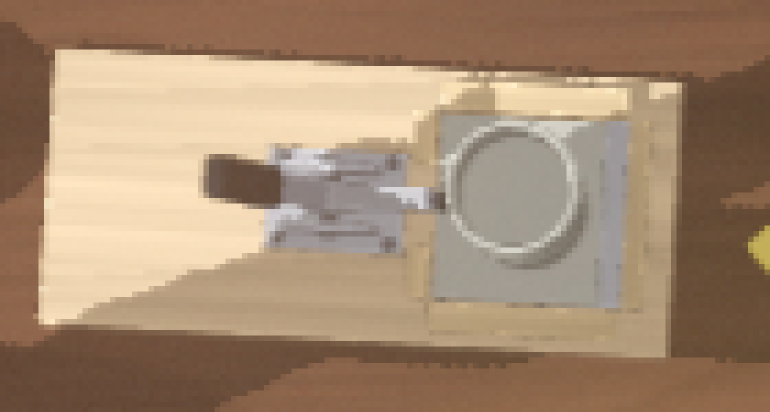

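View pics/c2.png

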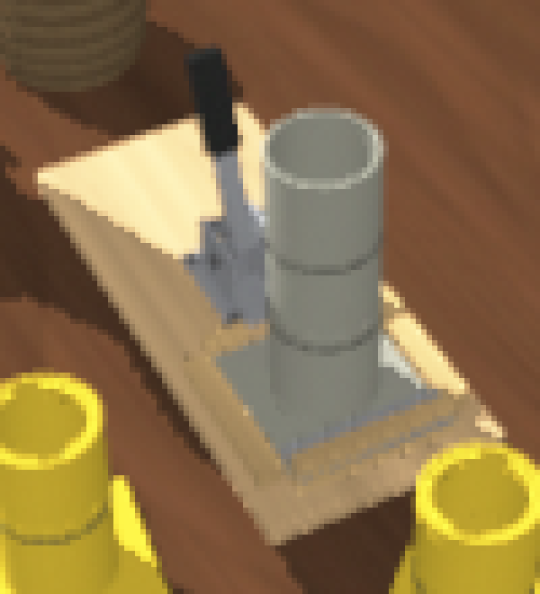

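The crops confirm the choice: the grey stack's rim is at (513,188) in the top crop and (324,150) in the side crop. The black handle is at (242,180) in the top crop, with the lever up and open. Next I compute poses.

```bash
python3 - <<'E'
from h import *
from scipy.optimize import least_squares
t=snapshot("top");s=snapshot("side")
tc=lambda u,v:(165+u/5.5-.5,160+v/5.5-.5); sc=lambda u,v:(220+u/5.4-.5,160+v/5.4-.5)
th=np.radians(70)
L=lambda r,o=0:(0,105+r*np.cos(th),40+r*np.sin(th))
obs=[(t,tc(513,188),lambda b:(0,0,200)),(s,sc(324,150),lambda b:(0,0,200)),
(t,tc(55,48),lambda b:(75,b,15)),(t,tc(685,83),lambda b:(75,b-340,15)),(t,tc(668,357),lambda b:(-75,b-340,15)),(t,tc(38,324),lambda b:(-75,b,15)),
(s,sc(38,178),lambda b:(-75,b,15)),(s,sc(275,543),lambda b:(-75,b-340,0)),(t,tc(242,180),lambda b:L(97)),(s,sc(213,102),lambda b:L(97))]
def W(p,X):
    c,q=np.cos(p[2]),np.sin(p[2]);return (p[0]+c*X[0]-q*X[1],p[1]+q*X[0]+c*X[1],X[2])
def f(p): return np.concatenate([np.subtract(proj(o[0],W(p,o[2](p[3]))),o[1]) for o in obs])
r=least_squares(f,[534,73,-.075,230],loss="soft_l1")
print(r.x,np.degrees(r.x[2]));print(np.round(f(r.x).reshape(-1,2),1).tolist())
print("rim rays",ray(t,*obs[0][1],200),ray(s,*obs[1][1],200))
# lever path: corner contact
for a in(70,60,50,40,30,20,12):
    A=np.radians(a);y=105+95*np.cos(A)-7*np.sin(A);z=40+95*np.sin(A)+7*np.cos(A)
    print(a,np.round(W(r.x,(0,y,z)),1), "jig y",round(y,1))
g=cv2.cvtColor(t["pixels"],cv2.COLOR_BGR2GRAY)[165:240,350:430]
g=cv2.resize(g,None,fx=4,fy=4,interpolation=3)
c=cv2.HoughCircles(cv2.GaussianBlur(g,(0,0),2),cv2.HOUGH_GRADIENT,1,50,param1=80,param2=15,minRadius=70,maxRadius=95)
for x in c[0]: u,v=350+x[0]/4-.4,165+x[1]/4-.4; print("coaster",x,u,v,ray(t,u,v,8))
E
```

```text
[ 5.37312651e+02  7.29544275e+01 -7.38280926e-02  2.61638669e+02] -4.230038112962122
[[-0.0, -0.6], [-0.6, -0.4], [0.2, -0.3], [-0.2, -0.8], [0.2, -0.1], [0.2, -0.2], [-1.1, -1.1], [-0.8, 1.1], [0.5, 0.0], [-0.3, 0.3]]
rim rays [535.60719346  72.9671481  200.        ] [538.00440142  70.66728515 200.        ]
70 [547.  203.5 131.7] jig y 130.9
60 [548.1 219.  125.8] jig y 146.4
50 [549.2 233.2 117.3] jig y 160.7
40 [550.1 245.8 106.4] jig y 173.3
30 [550.9 256.2  93.6] jig y 183.8
20 [551.5 264.3  79.1] jig y 191.9
12 [551.8 268.9  66.6] jig y 196.5
coaster [159.5 148.5  81. ] 389.475 201.725 [ 517.32650781 -306.91407592    8.        ]
```

Call:
move_arm(
  steps=[
    {"tx":17,"ty":-36,"roll":-6.8,"claw":0},
    {"tx":17,"ty":-36,"roll":-6.8,"claw":0},
    {"tx":17,"ty":-36,"roll":-6.8,"claw":0},
    {"tx":17,"ty":-36,"roll":-6.8,"claw":0},
    {"tx":17,"ty":-36,"roll":-6.8,"claw":0},
    {"tx":17,"ty":-36,"roll":-6.8,"claw":0},
    {"tx":17,"ty":-36,"roll":-6.8,"claw":0},
    {"tx":17,"ty":-36,"roll":-6.8,"claw":0},
  ],
)

```text
schema error: expected keys tx, ty, tz, roll, claw
```

Call:
move_arm(
  steps=[
    {"tx":17,"ty":-36,"roll":-6.8,"claw":0},
    {"tx":17,"ty":-36,"roll":-6.4,"claw":0},
    {"tx":17,"ty":-36,"claw":0},
    {"tx":17,"ty":-36,"claw":0},
    {"tx":15,"ty":-35,"claw":0},
    {"claw":0},
  ],
)

```text
schema error: expected keys tx, ty, tz, roll, claw
```

All keys are required in every row.

Call:
move_arm(
  steps=[
    {"tx":17,"ty":-36,"tz":0,"roll":-6.8,"claw":0},
    {"tx":17,"ty":-36,"tz":0,"roll":-6.8,"claw":0},
    {"tx":17,"ty":-36,"tz":0,"roll":-6.8,"claw":0},
    {"tx":17,"ty":-36,"tz":0,"roll":-6.8,"claw":0},
    {"tx":17,"ty":-36,"tz":0,"roll":-6.8,"claw":0},
    {"tx":17,"ty":-36,"tz":0,"roll":-6.8,"claw":0},
    {"tx":17,"ty":-36,"tz":0,"roll":-6.8,"claw":0},
    {"tx":17,"ty":-36,"tz":0,"roll":-6.8,"claw":0},
  ],
)

```text
t: 0.97
tcp_pos: [462.8, 357.7, 239.6]
ee_rot: [-0.0, 0.653, 0.758, 0.0]
wrist_force: [1.1, -0.5, -0.1]
grip_width: -0.1
gripper_force: 0.0
```

Call:
move_arm(
  steps=[
    {"tx":17,"ty":-36,"tz":0,"roll":-6.8,"claw":0},
    {"tx":17,"ty":-36,"tz":0,"roll":-6.4,"claw":0},
    {"tx":17,"ty":-36,"tz":0,"roll":0,"claw":0},
    {"tx":17,"ty":-36,"tz":0,"roll":0,"claw":0},
    {"tx":15,"ty":-35,"tz":0,"roll":0,"claw":0},
    {"tx":0,"ty":0,"tz":0,"roll":0,"claw":0},
  ],
)

```text
t: 1.47
tcp_pos: [549.0, 170.0, 240.4]
ee_rot: [0.003, 0.738, 0.675, -0.0]
wrist_force: [-0.7, -0.5, 0.6]
grip_width: 0.1
gripper_force: 0.0
```

Call:
move_arm(
  steps=[
    {"tx":0,"ty":0,"tz":-35,"roll":0,"claw":0},
    {"tx":0,"ty":0,"tz":0,"roll":0,"claw":0},
    {"tx":0,"ty":0,"tz":0,"roll":0,"claw":0},
  ],
)

```text
t: 1.72
tcp_pos: [543.5, 180.4, 203.1]
ee_rot: [-0.001, 0.733, 0.68, -0.002]
wrist_force: [0.5, -0.7, 1.0]
grip_width: -0.0
gripper_force: 0.0
```

Call:
move_arm(
  steps=[
    {"tx":1,"ty":0,"tz":-35,"roll":0,"claw":0},
    {"tx":0,"ty":0,"tz":-33,"roll":0,"claw":0},
    {"tx":0,"ty":0,"tz":0,"roll":0,"claw":0},
    {"tx":0,"ty":0,"tz":0,"roll":0,"claw":0},
  ],
)

```text
t: 2.05
tcp_pos: [545.3, 181.1, 136.2]
ee_rot: [-0.001, 0.733, 0.68, -0.001]
wrist_force: [0.9, 0.2, 0.1]
grip_width: -0.1
gripper_force: 0.0
```

```bash
python3 - <<'E'
from h import *
st()
t=snapshot("top");s=snapshot("side")
a=cv2.resize(t["pixels"][165:235,165:265],(560,392),interpolation=3)
b=cv2.resize(s["pixels"][130:270,220:320],None,fx=2.8,fy=2.8,interpolation=3)
h=np.zeros((392,800,3),np.uint8);h[:,:520]=a[:,:520];h[:,520:]=b[:,:280]
cv2.imwrite("pics/d1.png",h)
E
```

```text
{'t': 2.05, 'tcp_pos': [545.342, 181.097, 136.199], 'ee_rot': [-0.001, 0.733, 0.68, -0.001], 'wrist_force': [0.855, 0.16, 0.087], 'ft_torque': [-0.006, -0.052, -0.03], 'grip_width': -0.127, 'q': [-0.631, 0.567, 0.324, 2.038, -0.315, 0.586, -0.164]}
```

View pics/d1.png

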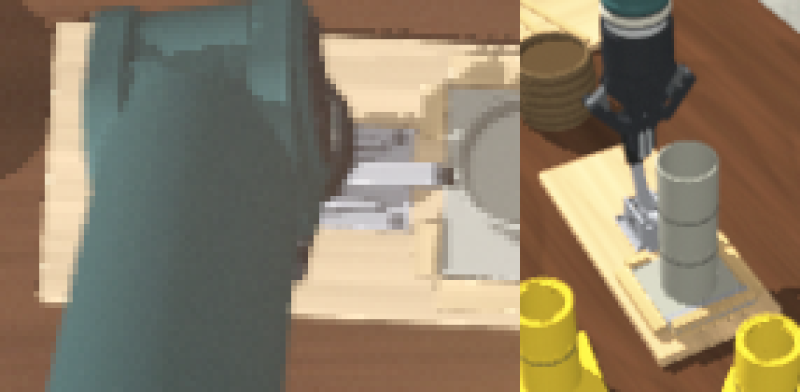

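The fingers are on the stack side of the lever. Now I push along the arc.

Call:
move_arm(
  steps=[
    {"tx":0.5,"ty":14,"tz":1,"roll":0,"claw":0},
    {"tx":0.5,"ty":8,"tz":-2,"roll":0,"claw":0},
    {"tx":0.5,"ty":8,"tz":-3,"roll":0,"claw":0},
    {"tx":0.5,"ty":7,"tz":-4,"roll":0,"claw":0},
    {"tx":0.5,"ty":7,"tz":-5,"roll":0,"claw":0},
    {"tx":0.5,"ty":7,"tz":-5,"roll":0,"claw":0},
    {"tx":0.5,"ty":6,"tz":-6,"roll":0,"claw":0},
  ],
)

```text
t: 2.73
tcp_pos: [551.5, 237.7, 113.8]
ee_rot: [0.001, 0.733, 0.68, 0.001]
wrist_force: [0.6, -5.0, 4.6]
grip_width: 0.3
gripper_force: 2.9
```

Lever reaction is about 7 N, as expected. Continuing past the high point.

Call:
move_arm(
  steps=[
    {"tx":0,"ty":5,"tz":-6,"roll":0,"claw":0},
    {"tx":0,"ty":5,"tz":-6,"roll":0,"claw":0},
    {"tx":0,"ty":4,"tz":-8,"roll":0,"claw":0},
    {"tx":0,"ty":4,"tz":-8,"roll":0,"claw":0},
    {"tx":0,"ty":2,"tz":-7,"roll":0,"claw":0},
    {"tx":0,"ty":2,"tz":-6,"roll":0,"claw":0},
    {"tx":0,"ty":0,"tz":0,"roll":0,"claw":0},
  ],
)

```text
t: 3.32
tcp_pos: [547.8, 260.3, 69.2]
ee_rot: [-0.001, 0.733, 0.68, -0.002]
wrist_force: [-0.9, 0.8, 1.2]
grip_width: -0.1
gripper_force: 0.0
```

Call:
move_arm(
  steps=[
    {"tx":0,"ty":0,"tz":30,"roll":0,"claw":0},
    {"tx":0,"ty":0,"tz":38,"roll":0,"claw":0},
    {"tx":0,"ty":0,"tz":38,"roll":0,"claw":100},
    {"tx":0,"ty":0,"tz":38,"roll":0,"claw":100},
    {"tx":0,"ty":0,"tz":34,"roll":0,"claw":100},
    {"tx":0,"ty":0,"tz":0,"roll":0,"claw":100},
    {"tx":0,"ty":0,"tz":0,"roll":0,"claw":100},
  ],
)

```text
t: 3.9
tcp_pos: [550.9, 259.9, 251.8]
ee_rot: [0.0, 0.733, 0.68, 0.002]
wrist_force: [-0.8, 0.2, 0.0]
grip_width: 60.6
gripper_force: 0.0
```

Call:
move_arm(
  steps=[
    {"tx":-2,"ty":-35,"tz":0,"roll":0,"claw":100},
    {"tx":-2,"ty":-39,"tz":0,"roll":0,"claw":100},
    {"tx":-2,"ty":-39,"tz":0,"roll":0,"claw":100},
    {"tx":-2,"ty":-39,"tz":0,"roll":0,"claw":100},
    {"tx":-2,"ty":-35,"tz":0,"roll":0,"claw":100},
    {"tx":0,"ty":0,"tz":0,"roll":0,"claw":100},
    {"tx":0,"ty":0,"tz":0,"roll":0,"claw":100},
    {"tx":0,"ty":0,"tz":0,"roll":0,"claw":100},
  ],
)

```text
t: 4.57
tcp_pos: [538.9, 73.0, 248.1]
ee_rot: [-0.001, 0.733, 0.68, -0.001]
wrist_force: [0.3, 0.9, 0.5]
grip_width: 85.6
gripper_force: 0.0
```

```bash
python3 - <<'E'
from h import *
st()
t=snapshot("top");s=snapshot("side")
a=cv2.resize(t["pixels"][165:235,165:265],(560,392),interpolation=3)
b=cv2.resize(s["pixels"][130:270,220:320],None,fx=2.8,fy=2.8,interpolation=3)
h=np.zeros((392,800,3),np.uint8);h[:,:520]=a[:,:520];h[:,520:]=b[:,:280]
cv2.imwrite("pics/d2.png",h)
E
```

```text
{'t': 4.567, 'tcp_pos': [538.904, 72.985, 248.131], 'ee_rot': [-0.001, 0.733, 0.68, -0.001], 'wrist_force': [0.314, 0.917, 0.496], 'ft_torque': [0.037, 0.082, 0.044], 'grip_width': 85.559, 'q': [-0.557, 0.381, 0.446, 2.023, -0.229, 0.788, -0.051]}
```

View pics/d2.png

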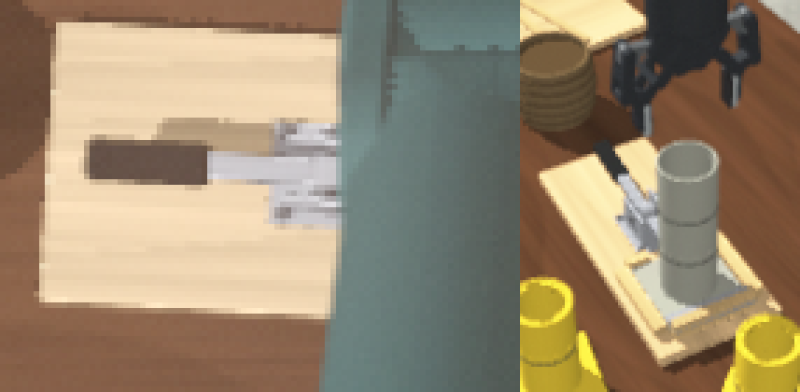

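The lever lies down and shut, with its handle at (150,162). Descending on the pot.

Call:
move_arm(
  steps=[
    {"tx":-1.5,"ty":0,"tz":-30,"roll":0,"claw":100},
    {"tx":0,"ty":0,"tz":-30,"roll":0,"claw":100},
    {"tx":0,"ty":0,"tz":-32,"roll":0,"claw":100},
    {"tx":0,"ty":0,"tz":0,"roll":0,"claw":100},
    {"tx":0,"ty":0,"tz":0,"roll":0,"claw":100},
  ],
)

```text
t: 5.08
tcp_pos: [537.0, 73.8, 155.9]
ee_rot: [-0.001, 0.733, 0.681, -0.002]
wrist_force: [0.3, 0.6, 0.2]
grip_width: 85.5
gripper_force: 0.0
```

Call:
move_arm(
  steps=[
    {"tx":0,"ty":0,"tz":0,"roll":0,"claw":0},
    {"tx":0,"ty":0,"tz":0,"roll":0,"claw":0},
    {"tx":0,"ty":0,"tz":0,"roll":0,"claw":0},
    {"tx":0,"ty":0,"tz":0,"roll":0,"claw":0},
    {"tx":0,"ty":0,"tz":0,"roll":0,"claw":0},
  ],
)

```text
t: 5.5
tcp_pos: [538.9, 73.1, 159.3]
ee_rot: [0.0, 0.733, 0.68, 0.001]
wrist_force: [-2.4, 0.3, 7.0]
grip_width: 62.7
gripper_force: 65.6
```

```bash
python3 -c "
from h import *
st()"
```

```text
{'t': 5.5, 'tcp_pos': [538.912, 73.112, 159.326], 'ee_rot': [0.0, 0.733, 0.68, 0.001], 'wrist_force': [-2.355, 0.337, 7.019], 'ft_torque': [0.12, 0.441, 0.006], 'grip_width': 62.67, 'q': [-0.492, 0.504, 0.373, 2.096, -0.323, 0.593, 0.034]}
```

Call:
move_arm(
  steps=[
    {"tx":1.5,"ty":0,"tz":3.5,"roll":0,"claw":0},
    {"tx":0,"ty":0,"tz":0,"roll":6,"claw":0},
    {"tx":0,"ty":0,"tz":0,"roll":6,"claw":0},
    {"tx":0,"ty":0,"tz":0,"roll":4,"claw":0},
    {"tx":0,"ty":0,"tz":0,"roll":0,"claw":0},
    {"tx":0,"ty":0,"tz":0,"roll":0,"claw":0},
  ],
)

```text
t: 6.0
tcp_pos: [539.1, 72.3, 161.2]
ee_rot: [-0.001, 0.632, 0.775, -0.0]
wrist_force: [-1.7, -0.5, -0.4]
grip_width: 62.4
gripper_force: 66.0
```

Call:
move_arm(
  steps=[
    {"tx":0,"ty":0,"tz":4,"roll":0,"claw":0},
    {"tx":0,"ty":0,"tz":4,"roll":0,"claw":0},
    {"tx":0,"ty":0,"tz":0,"roll":0,"claw":0},
    {"tx":0,"ty":0,"tz":0,"roll":0,"claw":0},
  ],
)

```text
t: 6.33
tcp_pos: [538.4, 73.1, 164.4]
ee_rot: [-0.0, 0.632, 0.775, -0.001]
wrist_force: [6.4, 1.5, -36.8]
grip_width: 62.4
gripper_force: 81.2
```

```bash
python3 -c "
from h import *
st()"
```

```text
{'t': 6.333, 'tcp_pos': [538.365, 73.068, 164.443], 'ee_rot': [-0.0, 0.632, 0.775, -0.001], 'wrist_force': [6.372, 1.478, -36.769], 'ft_torque': [0.512, -1.607, -0.108], 'grip_width': 62.414, 'q': [-0.442, 0.488, 0.301, 2.088, -0.245, 0.601, 0.233]}
```

Caught at 16°: it stops after 3 mm, and an 8 mm pull is too much. I'll use 5 mm pulls and 6° steps.

Call:
move_arm(
  steps=[
    {"tx":0,"ty":0,"tz":-8,"roll":0,"claw":0},
    {"tx":0,"ty":0,"tz":0,"roll":6,"claw":0},
    {"tx":0,"ty":0,"tz":0,"roll":0,"claw":0},
    {"tx":0,"ty":0,"tz":5,"roll":0,"claw":0},
    {"tx":0,"ty":0,"tz":0,"roll":0,"claw":0},
    {"tx":0,"ty":0,"tz":0,"roll":0,"claw":0},
  ],
)

```text
t: 6.83
tcp_pos: [538.9, 73.7, 163.8]
ee_rot: [-0.001, 0.591, 0.807, -0.0]
wrist_force: [2.3, 2.8, -24.4]
grip_width: 62.2
gripper_force: 82.5
```

Call:
move_arm(
  steps=[
    {"tx":0,"ty":0,"tz":-5,"roll":0,"claw":0},
    {"tx":0,"ty":0,"tz":0,"roll":6,"claw":0},
    {"tx":0,"ty":0,"tz":0,"roll":0,"claw":0},
    {"tx":0,"ty":0,"tz":5,"roll":0,"claw":0},
    {"tx":0,"ty":0,"tz":0,"roll":0,"claw":0},
    {"tx":0,"ty":0,"tz":0,"roll":0,"claw":0},
  ],
)

```text
t: 7.33
tcp_pos: [538.8, 73.5, 163.9]
ee_rot: [-0.001, 0.548, 0.836, -0.0]
wrist_force: [2.2, 3.4, -25.1]
grip_width: 62.4
gripper_force: 82.3
```

Call:
move_arm(
  steps=[
    {"tx":0,"ty":0,"tz":-5,"roll":0,"claw":0},
    {"tx":0,"ty":0,"tz":0,"roll":6,"claw":0},
    {"tx":0,"ty":0,"tz":0,"roll":0,"claw":0},
    {"tx":0,"ty":0,"tz":4.5,"roll":0,"claw":0},
    {"tx":0,"ty":0,"tz":0,"roll":0,"claw":0},
    {"tx":0,"ty":0,"tz":0,"roll":0,"claw":0},
  ],
)

```text
t: 7.83
tcp_pos: [538.9, 73.5, 163.8]
ee_rot: [-0.001, 0.504, 0.864, -0.0]
wrist_force: [2.0, 3.9, -22.6]
grip_width: 62.1
gripper_force: 82.6
```

Call:
move_arm(
  steps=[
    {"tx":0,"ty":0,"tz":-4.5,"roll":0,"claw":0},
    {"tx":0,"ty":0,"tz":0,"roll":6,"claw":0},
    {"tx":0,"ty":0,"tz":0,"roll":0,"claw":0},
    {"tx":0,"ty":0,"tz":4.5,"roll":0,"claw":0},
    {"tx":0,"ty":0,"tz":0,"roll":0,"claw":0},
    {"tx":0,"ty":0,"tz":0,"roll":0,"claw":0},
  ],
)

```text
t: 8.33
tcp_pos: [538.9, 73.3, 163.9]
ee_rot: [-0.001, 0.458, 0.889, -0.0]
wrist_force: [0.9, 4.2, -22.4]
grip_width: 61.8
gripper_force: 82.6
```

Call:
move_arm(
  steps=[
    {"tx":0,"ty":0,"tz":-4.5,"roll":0,"claw":0},
    {"tx":0,"ty":0,"tz":0,"roll":6,"claw":0},
    {"tx":0,"ty":0,"tz":0,"roll":0,"claw":0},
    {"tx":0,"ty":0,"tz":4.5,"roll":0,"claw":0},
    {"tx":0,"ty":0,"tz":0,"roll":0,"claw":0},
    {"tx":0,"ty":0,"tz":0,"roll":0,"claw":0},
  ],
)

```text
t: 8.83
tcp_pos: [538.9, 73.2, 164.0]
ee_rot: [-0.001, 0.41, 0.912, -0.0]
wrist_force: [0.1, 3.6, -22.3]
grip_width: 61.9
gripper_force: 82.7
```

Call:
move_arm(
  steps=[
    {"tx":0,"ty":0,"tz":-4.5,"roll":0,"claw":0},
    {"tx":0,"ty":0,"tz":0,"roll":6,"claw":0},
    {"tx":0,"ty":0,"tz":0,"roll":0,"claw":0},
    {"tx":0,"ty":0,"tz":4.5,"roll":0,"claw":0},
    {"tx":0,"ty":0,"tz":0,"roll":0,"claw":0},
    {"tx":0,"ty":0,"tz":0,"roll":0,"claw":0},
  ],
)

```text
t: 9.33
tcp_pos: [539.1, 72.3, 164.5]
ee_rot: [-0.0, 0.362, 0.932, -0.001]
wrist_force: [-1.3, 2.0, -17.8]
grip_width: 62.1
gripper_force: 82.6
```

Call:
move_arm(
  steps=[
    {"tx":0,"ty":0,"tz":-4.5,"roll":0,"claw":0},
    {"tx":0,"ty":0,"tz":0,"roll":6,"claw":0},
    {"tx":0,"ty":0,"tz":0,"roll":0,"claw":0},
    {"tx":0,"ty":0,"tz":4.5,"roll":0,"claw":0},
    {"tx":0,"ty":0,"tz":0,"roll":0,"claw":0},
    {"tx":0,"ty":0,"tz":0,"roll":0,"claw":0},
  ],
)

```text
t: 9.83
tcp_pos: [540.4, 72.7, 166.9]
ee_rot: [0.001, 0.312, 0.95, 0.0]
wrist_force: [-5.1, 1.7, -0.0]
grip_width: 62.5
gripper_force: 84.0
```

It is free at 58° (z 166.9, no force). I turn a little further toward the middle and lift in steps.

Call:
move_arm(
  steps=[
    {"tx":-0.5,"ty":0,"tz":0,"roll":4,"claw":0},
    {"tx":0,"ty":0,"tz":3,"roll":0,"claw":0},
    {"tx":0,"ty":0,"tz":3,"roll":0,"claw":0},
    {"tx":0,"ty":0,"tz":0,"roll":0,"claw":0},
    {"tx":0,"ty":0,"tz":0,"roll":0,"claw":0},
  ],
)

```text
t: 10.25
tcp_pos: [540.2, 72.3, 172.5]
ee_rot: [0.001, 0.279, 0.96, 0.0]
wrist_force: [-5.1, 0.5, 2.2]
grip_width: 62.3
gripper_force: 84.3
```

Call:
move_arm(
  steps=[
    {"tx":0,"ty":0,"tz":5,"roll":0,"claw":0},
    {"tx":0,"ty":0,"tz":5,"roll":0,"claw":0},
    {"tx":0,"ty":0,"tz":5,"roll":0,"claw":0},
    {"tx":0,"ty":0,"tz":5,"roll":0,"claw":0},
    {"tx":0,"ty":0,"tz":0,"roll":0,"claw":0},
  ],
)

```text
t: 10.67
tcp_pos: [540.1, 72.5, 192.7]
ee_rot: [0.001, 0.279, 0.96, 0.0]
wrist_force: [-4.2, 0.1, 0.1]
grip_width: 62.5
gripper_force: 84.3
```

Call:
move_arm(
  steps=[
    {"tx":0,"ty":0,"tz":8,"roll":0,"claw":0},
    {"tx":0,"ty":0,"tz":8,"roll":0,"claw":0},
    {"tx":0,"ty":0,"tz":10,"roll":0,"claw":0},
    {"tx":0,"ty":0,"tz":15,"roll":0,"claw":0},
    {"tx":0,"ty":0,"tz":17,"roll":0,"claw":0},
    {"tx":0,"ty":0,"tz":0,"roll":0,"claw":0},
    {"tx":0,"ty":0,"tz":0,"roll":0,"claw":0},
  ],
)

```text
t: 11.25
tcp_pos: [540.9, 72.6, 251.0]
ee_rot: [0.002, 0.279, 0.96, 0.001]
wrist_force: [0.3, 0.7, -2.1]
grip_width: 62.2
gripper_force: 84.2
```

```bash
python3 - <<'E'
from h import *
st()
s=snapshot("side");cv2.imwrite("pics/e1.png",cv2.resize(s["pixels"][90:350,200:400],None,fx=2.3,fy=2.3,interpolation=3))
E
```

```text
{'t': 11.25, 'tcp_pos': [540.934, 72.58, 250.952], 'ee_rot': [0.002, 0.279, 0.96, 0.001], 'wrist_force': [0.347, 0.689, -2.086], 'ft_torque': [0.005, -0.01, 0.022], 'grip_width': 62.166, 'q': [-0.281, 0.351, 0.084, 2.009, -0.041, 0.778, 0.832]}
```

View pics/e1.png

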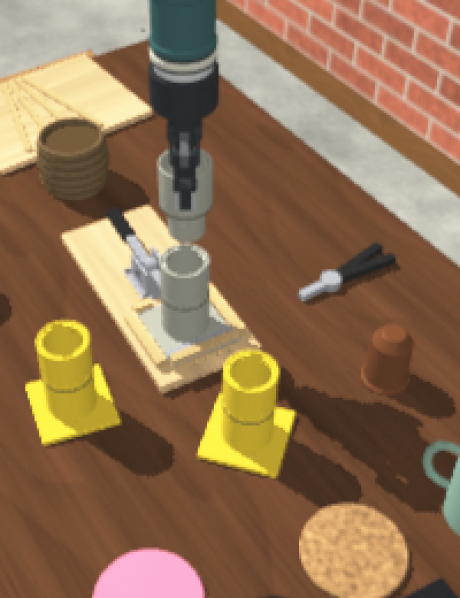

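The pot hangs free at (187,200), the lower pots are seated and the clamp is shut. Moving to the cork coaster.

Call:
move_arm(
  steps=[
    {"tx":-2,"ty":-25,"tz":0,"roll":0,"claw":0},
    {"tx":-2,"ty":-35,"tz":0,"roll":0,"claw":0},
    {"tx":-2,"ty":-35,"tz":0,"roll":0,"claw":0},
    {"tx":-2,"ty":-35,"tz":0,"roll":0,"claw":0},
    {"tx":-2,"ty":-35,"tz":0,"roll":0,"claw":0},
    {"tx":-2,"ty":-35,"tz":0,"roll":0,"claw":0},
    {"tx":-2,"ty":-35,"tz":0,"roll":0,"claw":0},
    {"tx":-2,"ty":-35,"tz":0,"roll":0,"claw":0},
  ],
)

```text
t: 11.97
tcp_pos: [522.4, -199.1, 248.2]
ee_rot: [-0.001, 0.278, 0.96, -0.0]
wrist_force: [0.3, 1.3, -2.2]
grip_width: 62.4
gripper_force: 84.2
```

Call:
move_arm(
  steps=[
    {"tx":-2,"ty":-35,"tz":0,"roll":0,"claw":0},
    {"tx":-2,"ty":-35,"tz":-15,"roll":0,"claw":0},
    {"tx":-2,"ty":-25,"tz":-30,"roll":0,"claw":0},
    {"tx":0,"ty":-15,"tz":-35,"roll":0,"claw":0},
    {"tx":0,"ty":0,"tz":-30,"roll":0,"claw":0},
    {"tx":0,"ty":0,"tz":0,"roll":0,"claw":0},
    {"tx":0,"ty":0,"tz":0,"roll":0,"claw":0},
  ],
)

```text
t: 12.55
tcp_pos: [515.6, -306.4, 137.1]
ee_rot: [-0.003, 0.279, 0.96, 0.001]
wrist_force: [1.2, 0.0, -0.3]
grip_width: 62.1
gripper_force: 84.2
```

```bash
python3 - <<'E'
from h import *
st();p=np.array(read_state()["tcp_pos"])
s=snapshot("side");t=snapshot("top")
u,v=map(int,proj(s,p)); print(u,v,proj(t,p))
b=s["pixels"][v-50:v+70,u-65:u+65];print("off",u-65,v-50,b.shape)
B=cv2.resize(b,None,fx=5,fy=5,interpolation=3);print(B.shape)
# projected outlines for a pot centred at coaster offsets
z0=p[2]-160.9+96
cor=[(517.3+60*np.cos(a),-307+60*np.sin(a),8) for a in np.linspace(0,6.28,60)]
f=lambda X:((np.array(proj(s,X))-[u-65,v-50]+.5)*5)
for X in cor: cv2.circle(B,tuple(f(X).astype(int)),1,(255,0,0),-1)
for r,z in((23,z0),(32,z0+104)):
  for a in np.linspace(0,6.28,80): cv2.circle(B,tuple(f((p[0]+r*np.cos(a),p[1]+r*np.sin(a),z)).astype(int)),1,(0,0,255),-1)
cv2.imwrite("pics/f1.png",B)
E
```

```text
{'t': 12.55, 'tcp_pos': [515.563, -306.406, 137.051], 'ee_rot': [-0.003, 0.279, 0.96, 0.001], 'wrist_force': [1.218, 0.048, -0.305], 'ft_torque': [0.088, -0.04, -0.008], 'grip_width': 62.095, 'q': [0.371, 0.573, 0.127, 1.973, -0.121, 0.609, 1.583]}
358 299 (np.float64(398.2509250022018), np.float64(199.67325631040305))
off 293 249 (120, 130, 3)
(600, 650, 3)
```

View pics/f1.png

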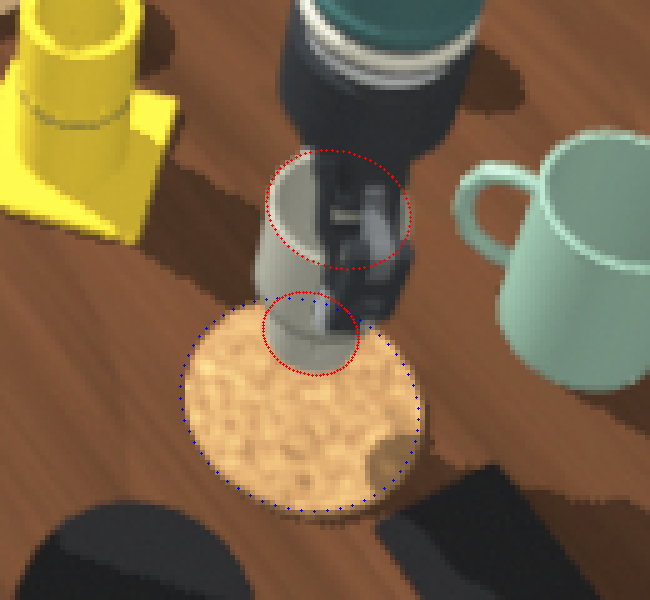

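The pot outline (red) matches the pot, and the coaster is about 1 px right of the blue outline. I shift slightly and lower.

Call:
move_arm(
  steps=[
    {"tx":1.5,"ty":-1,"tz":-20,"roll":0,"claw":0},
    {"tx":1,"ty":-0.5,"tz":-20,"roll":0,"claw":0},
    {"tx":0,"ty":0,"tz":-12,"roll":0,"claw":0},
    {"tx":0,"ty":0,"tz":-6,"roll":0,"claw":0},
    {"tx":0,"ty":0,"tz":0,"roll":0,"claw":0},
    {"tx":0,"ty":0,"tz":0,"roll":0,"claw":0},
  ],
)

```text
t: 13.15
tcp_pos: [520.4, -309.1, 82.2]
ee_rot: [0.001, 0.278, 0.96, -0.0]
wrist_force: [0.0, -0.7, -1.6]
grip_width: 62.0
gripper_force: 84.2
```

Call:
move_arm(
  steps=[
    {"tx":0,"ty":0,"tz":-2,"roll":0,"claw":0},
    {"tx":0,"ty":0,"tz":-2,"roll":0,"claw":0},
    {"tx":0,"ty":0,"tz":0,"roll":0,"claw":0},
  ],
)

```text
t: 13.4
tcp_pos: [520.0, -309.2, 77.7]
ee_rot: [0.0, 0.279, 0.96, -0.0]
wrist_force: [0.2, -0.8, -0.3]
grip_width: 62.2
gripper_force: 84.2
```

Call:
move_arm(
  steps=[
    {"tx":-0.5,"ty":0.5,"tz":-2,"roll":0,"claw":0},
    {"tx":0,"ty":0,"tz":-1,"roll":0,"claw":0},
    {"tx":0,"ty":0,"tz":0,"roll":0,"claw":0},
  ],
)

```text
t: 13.65
tcp_pos: [519.0, -308.4, 74.1]
ee_rot: [-0.0, 0.279, 0.96, 0.0]
wrist_force: [-1.2, 0.2, -1.6]
grip_width: 62.4
gripper_force: 84.2
```

Call:
move_arm(
  steps=[
    {"tx":0,"ty":0,"tz":-1,"roll":0,"claw":0},
    {"tx":0,"ty":0,"tz":0,"roll":0,"claw":0},
    {"tx":0,"ty":0,"tz":0,"roll":0,"claw":0},
  ],
)

```text
t: 13.9
tcp_pos: [519.3, -308.6, 73.2]
ee_rot: [-0.0, 0.279, 0.96, -0.0]
wrist_force: [0.2, 0.2, -0.5]
grip_width: 62.5
gripper_force: 84.2
```

Call:
move_arm(
  steps=[
    {"tx":0,"ty":0,"tz":-1,"roll":0,"claw":0},
    {"tx":0,"ty":0,"tz":0,"roll":0,"claw":0},
    {"tx":0,"ty":0,"tz":0,"roll":0,"claw":0},
  ],
)

```text
t: 14.15
tcp_pos: [519.2, -308.5, 72.3]
ee_rot: [-0.0, 0.278, 0.96, 0.0]
wrist_force: [-0.4, -0.1, -2.1]
grip_width: 62.5
gripper_force: 84.2
```

Call:
move_arm(
  steps=[
    {"tx":0,"ty":0,"tz":-1,"roll":0,"claw":0},
    {"tx":0,"ty":0,"tz":0,"roll":0,"claw":0},
    {"tx":0,"ty":0,"tz":0,"roll":0,"claw":0},
  ],
)

```text
t: 14.4
tcp_pos: [519.4, -308.7, 71.6]
ee_rot: [0.0, 0.279, 0.96, -0.0]
wrist_force: [-0.5, 0.7, 1.8]
grip_width: 62.4
gripper_force: 84.4
```

Call:
move_arm(
  steps=[
    {"tx":0,"ty":0,"tz":-0.5,"roll":0,"claw":0},
    {"tx":0,"ty":0,"tz":0,"roll":0,"claw":0},
    {"tx":0,"ty":0,"tz":0,"roll":0,"claw":0},
  ],
)

```text
t: 14.65
tcp_pos: [519.5, -308.7, 71.5]
ee_rot: [0.0, 0.279, 0.96, -0.0]
wrist_force: [-1.3, 1.3, 5.2]
grip_width: 62.1
gripper_force: 84.9
```

Seated on the cork. Releasing and backing straight up.

Call:
move_arm(
  steps=[
    {"tx":0,"ty":0,"tz":0,"roll":0,"claw":100},
    {"tx":0,"ty":0,"tz":0,"roll":0,"claw":100},
    {"tx":0,"ty":0,"tz":0,"roll":0,"claw":100},
    {"tx":0,"ty":0,"tz":0,"roll":0,"claw":100},
    {"tx":0,"ty":0,"tz":0,"roll":0,"claw":100},
    {"tx":0,"ty":0,"tz":0,"roll":0,"claw":100},
  ],
)

```text
t: 15.15
tcp_pos: [519.2, -308.6, 70.7]
ee_rot: [-0.0, 0.279, 0.96, -0.0]
wrist_force: [-0.6, -0.3, -0.2]
grip_width: 85.3
gripper_force: 0.0
```

Call:
move_arm(
  steps=[
    {"tx":0,"ty":0,"tz":15,"roll":0,"claw":100},
    {"tx":0,"ty":0,"tz":30,"roll":0,"claw":100},
    {"tx":0,"ty":0,"tz":40,"roll":0,"claw":100},
    {"tx":0,"ty":0,"tz":40,"roll":0,"claw":100},
    {"tx":0,"ty":0,"tz":40,"roll":0,"claw":100},
    {"tx":0,"ty":0,"tz":0,"roll":0,"claw":100},
    {"tx":0,"ty":0,"tz":0,"roll":0,"claw":100},
  ],
)

```text
t: 15.73
tcp_pos: [520.9, -309.5, 238.8]
ee_rot: [0.003, 0.279, 0.96, -0.001]
wrist_force: [0.1, -0.1, -1.4]
grip_width: 85.4
gripper_force: 0.0
```

Call:
move_arm(
  steps=[
    {"tx":0,"ty":38,"tz":0,"roll":0,"claw":100},
    {"tx":0,"ty":38,"tz":0,"roll":0,"claw":100},
    {"tx":0,"ty":38,"tz":0,"roll":0,"claw":100},
    {"tx":0,"ty":38,"tz":0,"roll":0,"claw":100},
    {"tx":0,"ty":38,"tz":0,"roll":0,"claw":100},
    {"tx":0,"ty":0,"tz":0,"roll":0,"claw":100},
    {"tx":0,"ty":0,"tz":0,"roll":0,"claw":100},
  ],
)

```text
t: 16.32
tcp_pos: [518.2, -115.0, 234.0]
ee_rot: [-0.002, 0.275, 0.961, 0.0]
wrist_force: [-0.4, -0.4, -0.4]
grip_width: 85.4
gripper_force: 0.0
```

```bash
python3 - <<'E'
from h import *
st()
s=snapshot("side");t=snapshot("top")
a=cv2.resize(t["pixels"][165:240,350:430],None,fx=5,fy=5,interpolation=3)
b=cv2.resize(s["pixels"][150:390,250:450],(400,480),interpolation=3)
h=np.zeros((480,800,3),np.uint8);h[:375,:400]=a;h[:,400:]=b
cv2.imwrite("pics/g1.png",h)
for c in((518.5,-308,8,60),(519,-308.5,112,32),(519,-308.5,8,23)):
  print([np.round((np.array(proj(t,c[:3]))-[350,165]+.5)*5),np.round((np.array(proj(s,c[:3]))-[250,150]+.5)*2+[400,0])])
E
```

```text
{'t': 16.317, 'tcp_pos': [518.173, -114.975, 234.028], 'ee_rot': [-0.002, 0.275, 0.961, 0.0], 'wrist_force': [-0.392, -0.433, -0.389], 'ft_torque': [-0.049, -0.038, 0.023], 'grip_width': 85.372, 'q': [0.03, 0.359, 0.133, 2.052, -0.071, 0.738, 1.22]}
[array([202., 184.]), array([607., 358.])]
[array([238., 172.]), array([618., 313.])]
[array([202., 183.]), array([607., 358.])]
```

View pics/g1.png

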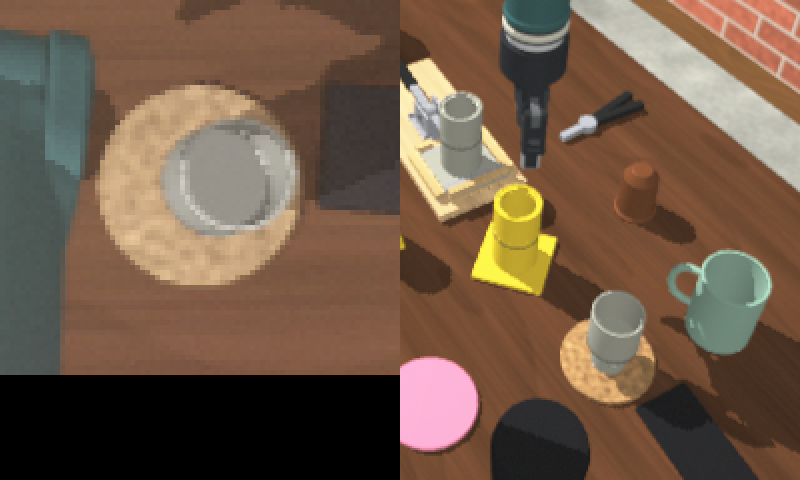

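The pot stands upright on the cork, about 3 mm from its centre: the rim is at (239,176) in the top crop and the coaster at (198,185), the gap being mostly parallax. The lower pots are seated and the clamp is shut. Handing in.

```bash
python3 -c "
from station import sign_off
print(sign_off())"
```

```text
the job is handed in; nothing more can be done
None
```

The job is handed in: the clamp is shut, the top pot let go about 58° anticlockwise and stands upright about 3 mm from the cork coaster's centre, and the lower pots are still seated in the jig; one early test pull was harder than gentle (about 37 N).

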